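# Set the polariser ring to the red mark and release the shutter

### The job

Get the blue stone on the polariscope ready and photograph it: push the yellow lever of the polariser ring around until its white pointer stands on the red mark of the scale, then press the green shutter button fully down and let it go. Do it with the fingertips only: do not pinch the lever between the fingers, and do not press the button before the pointer is on the mark. The polariscope stands loose, so do not shift or lift it, leave the pointer on the red mark, and leave the weights, the loupe and the ring tray where they are.

Things in the scene. Friction and masses are not known exactly. Their poses are not given: they have to be found in the camera images.
- polariscope: White drum, 236 mm across, 40 mm high, grey lamp box (to 148 mm) on its +x side; about 2.6 kg, loose (a sideways push of 10 N can slide it). Flat black top, z 40 mm, with white scale marks each 10 degrees around the -x side. On it lies the aluminium polariser ring, 100 mm across, top at z 57 mm, with glass and a blue stone (top at z 68 mm). Origin: centre of the underside, on the ring's axis; z up.
- polariser (a joint): Angle (rad) of the polariser ring with its lever. At 0 the lever points along the polariscope's -x axis; it grows counter-clockwise seen from above; stops at -1.2 and +1.2. It starts on the negative side of the red mark and stays where it is left; friction 0.10 N m, so about 1.3 N on the tab moves it. A brass arm (10 mm wide, z 44 to 54 mm) leads out from the ring to the yellow tab.
- pointer_tip (a point): Outer end of the white pointer, 100 mm from the ring's axis, 42 mm above the bench; turns with the lever. Its x axis points inwards, to the ring's axis.
- tab_top (a point): Centre of the top end of the upright yellow lever tab, 80 mm from the ring's axis, 88 mm above the bench. The tab is 22 mm long along the radius, 12 mm thick across it, and reaches from z 44 to 88 mm. A flat white pointer (z 43 mm) leads from its foot out to 100 mm radius.
- red_mark (a point): Middle of the inner edge of the red mark on the black scale, 100 mm from the ring's axis, 42 mm above the bench. The mark is flat, 12 mm wide along the arc, 13 mm along the radius; the pointer is on it when its tip lies within this width. A different place on the scale each time; it cannot be moved.
- lever_left: Side plate of the yellow tab, 18 x 3 x 36 mm, on the side towards positive joint angles (pushing on it lowers the angle). Origin: on the ring's axis under the drum, turning with the ring.
- lever_right: The same on the other side of the tab, towards negative joint angles: pushing on it raises the angle. Origin: as lever_left.
- pod: Grey camera release pod fixed to the bench, 80 x 64 mm, 25 mm high, origin under its centre; a black collar 48 mm across (top at z 37 mm) on its middle holds the green button.
- shutter_top (a point): Centre of the top face of the green shutter button, 32 mm across, 47 mm above the bench when up; moves down with it.
- shutter (a joint): Travel (m) of the shutter button: 0 up, 0.006 fully down. Springs back; starts to move at 1.5 N and takes 5 N to be fully down.
- big_weight: Steel balance weight with a knob, 42 mm across, 58 mm high, 0.5 kg, loose; origin under its centre.
- small_weight: Steel balance weight with a knob, 29 mm across, 40 mm high, 0.2 kg, loose; origin under its centre.
- loupe: Brass eye loupe standing on end, 36 mm across, 34 mm high, loose; origin under its centre.
- ring_tray: White tray of rings, 160 x 110 mm, 24 mm high, loose; origin under its centre.
Things that resemble listed ones, but are neither listed nor needed, are in the scene too. Several things have the shape of the pod; the one meant has the colours described above.

How it is judged:
By the outcome, as a careful person would: the job done as asked, in the order asked, and still so for the second after the job is handed in, with the robot touching nothing.
It also fails if it takes over 48 s, if anything falls off the work surface, if the arm or the gripper's body presses on something with over 40 N, if the wrist force passes 120 N, or if a joint passes its speed limit or range.

### The arm

A 7-joint arm with a two-finger parallel gripper is mounted at the origin on the work surface. World frame = base frame: x ahead of the robot, y to its left, z up, the work surface at z = 0. Lengths are in m, angles in rad, forces in N, time in s.
With the tool pointing down it reaches from about 0.4 to 0.875 m from the base axis. Payload 19.3 kg.
Tool frame: the origin (TCP) lies midway between the tips of the shut fingers; the grasp point (between the pads) lies 19 mm behind it; z points along the fingers, y is the line along which they close (so a half turn about z gives the same grasp; the last joint's range is limited). The gripper opens to 85 mm and grips with 20 to 120 N. Pads are 22 mm wide; open, the fingers measure 114 mm over their backs; the gripper's body (76 mm by 85 mm) begins 54 mm behind the grasp point. The pads swing forward as they close: fully open they stand 13 mm farther back than shut.
Start: joints at [1.051, 0.521, -0.036, 1.599, 0.021, 1.021, -0.113], TCP at [0.272, -0.563, 0.231] pointing down, gripper open.
Joint ranges: [-2.91, 2.91], [-0.3, 2.13], [-1.5, 1.42], [0.17, 2.43], [-1.26, 4.41], [0.16, 1.93], [-2.52, 2.52]. Speed limits (rad/s): [1.89, 1.89, 2.39, 2.39, 3.01, 3.01, 3.01].

### API

Orientations are given as [roll, pitch, yaw] about the fixed x, y, z axes, in that order (R = Rz(yaw) Ry(pitch) Rx(roll)).
In Python, from workcell import bot gives the robot as it stands.
- The arm moves only by the tool move_arm, never from a script. Its argument "series" is a list of rows, each a list of 3 entries, a list of its own where there are three numbers: the shift along the tool's x, y, z in cm, then the turn, a rotation vector about the tool's x, y, z in rad, then the opening in per cent of the stroke, from 0 (shut) to 100 (fully open). A call has 1 to 20 rows; each row is the pose to reach, as a shift and turn from the pose commanded when the call began, along the tool's axes at that moment; what a row does not reach only later rows make up. A row lasts 1/12 s, in which the tool goes at most 41.7 mm and 7.16 degrees, less where a joint would pass 70% of its speed; a pose out of reach is approached as far as the arm can. A call with a gripper value outside its range is refused whole. The fingers move at their own pace and stop on an object; "squeeze" is the grip in N (left out, the last holds). Time passes only in rows, so rows that repeat a pose let the fingers close. It gives the time, the measured TCP pose, the force, the opening and the grip force at its end, in the units of the state.
- bot.observe(): the state, without advancing time (a new reading comes with each control period).
- bot.grab_frame(name): name is "scene" or "top"; returns (picture, depth): 384x512x3 uint8, red, green, blue; 384x512 float32, m along the optical axis (not along the pixel's ray), 0 where there is no reading.
- bot.camera_params(name): a dict with "fovy" (degrees; the focal length in pixels is half the picture's height over the tangent of half this angle, whatever the lens; pixels are square), "cx", "cy" (the principal point, pixels), "dist_coeffs" ([k1, k2, p1, p2, k3] as OpenCV has them; the pictures are not rectified), "R" (3x3) and "t" (3): a world point X has camera coordinates R X + t. Camera axes: x right, y down, z forward; pixel columns grow to the right and rows downward; lengths in m; the calibration is good to about 2 mm. A picture is of the moment at which its call begins. camera_params takes no time and is no camera call.
- bot.job_done(): hands the job in; it is judged then, once.
Trained networks look in the newest picture that a camera, given by its name, has taken for a name from the list of things; names that differ only in an ending like _2 or _b are one class to them, and where a whole thing is asked for, a point or a joint stands for the part that bears it (a point fixed in the world has none). Each returns a list of dicts, best first, with "conf" (0 to 1); they miss things now and then, are a little off and sometimes report something else, mostly with a low value. They report only what shows in the picture. A call takes as long as a camera call. They do not tell look-alikes from the thing itself.
- bot.find_in(camera, thing): "bbox" ([left, top, right, bottom] in pixels, round what is visible of it).
- bot.trace(camera, thing): "mask" (384x512 bool, what is visible of it) and "bbox" ([left, top, right, bottom] in pixels, round what is visible of it).
The state is a dict: "clock": time; "qpos": joint angles; "qd": joint speeds; "joint_efforts": joint torques, N m; "position": TCP position; "tool_rot": TCP orientation; "force": force on the tool from outside, world axes, zero at the start; "moment": the same for the moment, N m; "grip_width": finger opening in m; "finger_force": force on a finger pad.
Only numpy, scipy, OpenCV 4.12 (cv2) and the standard library are available. Lean on these libraries where they do the work, as an engineer would, in place of code of your own. Each camera call takes 0.05 s, during which the arm holds its last target. There are 200 camera calls.

## Working session

There is one attempt and no reset: what is moved stays moved. The work goes in short steps, Python scripts to look and compute and a tool call to move; the robot and the scene stay as the last step left them, time stands still between calls to the robot, and variables do not carry over. Pictures are saved under pics/ and viewed, at most 10 in all, crops included, and the job is handed in when it is done.

Besides the shell and the picture viewer there is one more tool, called after ">>>" by a JSON object that holds its "op" and its "data". move_arm: Moves the arm, as the interface text tells. Its arguments: {"type":"object","properties":{"series":{"type":"array"},"squeeze":{"type":"number"}},"required":["series"]}

```bash
mkdir -p pics; cat > h.py <<'E'
import numpy as np, cv2
from workcell import bot
def cam(n):
    p=bot.camera_params(n); f=192/np.tan(np.radians(p["fovy"])/2)
    K=np.array([[f,0,p["cx"]],[0,f,p["cy"]],[0,0,1.]])
    return K,np.array(p["dist_coeffs"],float),np.array(p["R"]),np.array(p["t"])
def ray(n,uv):
    K,d,R,t=cam(n); u=cv2.undistortPoints(np.array(uv,float).reshape(-1,1,2),K,d).reshape(-1,2)
    return (np.c_[u,np.ones(len(u))])@R, -R.T@t   # world dirs, centre
def onz(n,uv,z):
    r,c=ray(n,uv); return c+r*((z-c[2])/r[:,2])[:,None]
def proj(n,X):
    K,d,R,t=cam(n); return cv2.projectPoints(np.array(X,float).reshape(-1,3),cv2.Rodrigues(R)[0],t,K,d)[0].reshape(-1,2)
E
python3 - <<'E'
from h import *
ims=[]
for n in("scene","top"):
    im,d=bot.grab_frame(n); np.save(n+"_d.npy",d); cv2.imwrite(f"pics/{n}0.png",im[:,:,::-1])
    for th in("polariscope","tab_top","shutter_top","pod","lever_left","lever_right","pointer_tip","red_mark"):
        try: print(n,th,[(np.round(x["bbox"]).tolist(),round(x["conf"],2)) for x in bot.find_in(n,th)][:4])
        except Exception as e: print(n,th,e)
    print(cam(n)[2:],cam(n)[1])
s=bot.observe();print(s["clock"],s["position"],s["tool_rot"],s["force"])
E
```

```text
scene polariscope [([200.0, 175.0, 303.0, 244.0], 0.84), ([100.0, 169.0, 171.0, 231.0], 0.36), ([241.0, 182.0, 290.0, 220.0], 0.28)]
scene tab_top [([240.0, 185.0, 287.0, 218.0], 0.86)]
scene shutter_top []
scene pod [([315.0, 284.0, 360.0, 321.0], 0.92), ([329.0, 239.0, 373.0, 274.0], 0.91), ([362.0, 205.0, 394.0, 232.0], 0.78)]
scene lever_left []
scene lever_right [([277.0, 203.0, 287.0, 214.0], 0.64)]
scene pointer_tip [([243.0, 187.0, 287.0, 216.0], 0.88), ([327.0, 240.0, 370.0, 273.0], 0.61)]
scene red_mark []
(array([[-0.68913813,  0.72439531, -0.01844099],
       [ 0.52901967,  0.48555427, -0.69597072],
       [-0.49520382, -0.48937561, -0.71783333]]), array([ 0.3950107 , -0.23698499,  1.44772641])) [0.05121168 0.         0.         0.         0.        ]
top polariscope [([223.0, 145.0, 321.0, 255.0], 0.92)]
top tab_top [([232.0, 184.0, 290.0, 224.0], 0.66)]
top shutter_top [([153.0, 208.0, 168.0, 220.0], 0.6), ([162.0, 274.0, 175.0, 285.0], 0.54), ([137.0, 157.0, 146.0, 170.0], 0.51)]
top pod [([129.0, 150.0, 164.0, 183.0], 0.94), ([153.0, 257.0, 187.0, 297.0], 0.93), ([245.0, 99.0, 253.0, 110.0], 0.68), ([145.0, 203.0, 178.0, 231.0], 0.66)]
top lever_left []
top lever_right []
top pointer_tip [([232.0, 182.0, 293.0, 227.0], 0.67)]
top red_mark []
(array([[ 0.01850414, -0.99973716, -0.01353516],
       [-0.9967102 , -0.01737635, -0.07916334],
       [ 0.07890734,  0.01495548, -0.99676977]]), array([0.00154401, 0.57420225, 0.87183022])) [-0.09322716  0.          0.          0.          0.        ]
0.9 [ 0.27169399 -0.56282826  0.23127488] [-3.14153056e+00  2.33928952e-05  4.49732931e-01] [0.11886313 0.2969227  0.54547044]
```

View pics/top0.png

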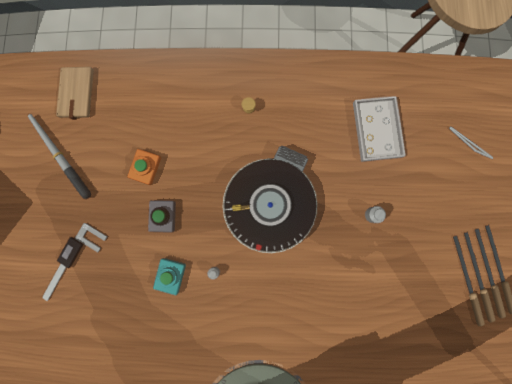

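View pics/scene0.png

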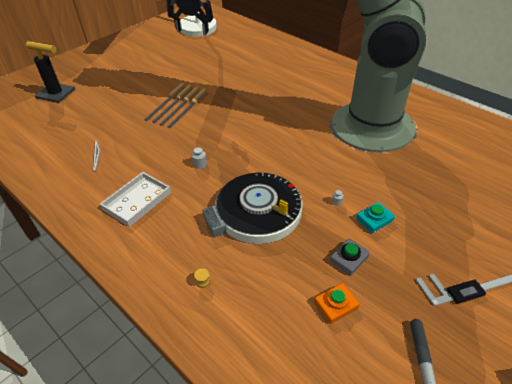

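Top picture: the drum is centred at about (270,205), the lever's pointer is near (226,208) and the red mark near (259,247). There are three pod-shaped things: orange (143,166), grey with a black collar (161,216) and teal (169,276). The grey one fits the description. I'll confirm it in a crop and measure.

```bash
python3 - <<'E'
from h import *
im,d=bot.grab_frame("top"); 
m=bot.trace("top","polariscope"); M=m[0]["mask"]
hsv=cv2.cvtColor(im,cv2.COLOR_RGB2HSV).astype(int); H,S,V=hsv.transpose(2,0,1)
box=np.zeros(H.shape,bool); box[150:260,220:325]=1
def cen(mask,z,lab):
    v,u=np.nonzero(mask); print(lab,len(u),u.mean().round(1),v.mean().round(1),onz("top",[u.mean(),v.mean()],z)[0].round(4))
cen(box&((H<6)|(H>174))&(S>150)&(V>80),.042,"red")
tab=box&(H>18)&(H<32)&(S>150)&(V>90); cen(tab,.075,"tab")
# ring glass/ black disc: fit circle to black top
blk=(box&(V<60)).astype(np.uint8); c=max(cv2.findContours(blk,0,1)[0],key=cv2.contourArea); h=cv2.convexHull(c).reshape(-1,2)
P=onz("top",h,.040)[:,:2]; A=np.c_[2*P,np.ones(len(P))]; s=np.linalg.lstsq(A,(P**2).sum(1),rcond=None)[0]
print("disc",s[:2],np.sqrt(s[2]+s[0]**2+s[1]**2))
g=(box&(hsv[:,:,1]<70)&(V>110)).astype(np.uint8); g[:, :245]=0; g[:,295:]=0; g[:183]=0;g[228:]=0
c=max(cv2.findContours(g,0,1)[0],key=cv2.contourArea); h=cv2.convexHull(c).reshape(-1,2)
P=onz("top",h,.057)[:,:2]; A=np.c_[2*P,np.ones(len(P))]; s=np.linalg.lstsq(A,(P**2).sum(1),rcond=None)[0]
print("ring",s[:2],np.sqrt(s[2]+s[0]**2+s[1]**2))
gb=np.zeros(H.shape,bool); gb[203:231,145:178]=1
cen(gb&(H>45)&(H<80)&(S>120)&(V>50),.047,"button")
v,u=np.nonzero(M); print("scope mask",u.min(),u.max(),v.min(),v.max())
a=cv2.resize(im[145:260,218:328,::-1],None,fx=4.4,fy=4.4,interpolation=cv2.INTER_CUBIC)
b=cv2.resize(im[140:300,125:190,::-1],None,fx=3.16,fy=3.16,interpolation=cv2.INTER_CUBIC)
b=cv2.resize(b,(206,a.shape[0])); cv2.imwrite("pics/c1.png",np.hstack([a,b])); print(a.shape)
for n,X in(("t",s),): pass
im2,_=bot.grab_frame("scene"); hs=cv2.cvtColor(im2,cv2.COLOR_RGB2HSV); H,S,V=hs.astype(int).transpose(2,0,1)
bx=np.zeros(H.shape,bool); bx[170:250,200:305]=1
r=bx&((H<6)|(H>174))&(S>150)&(V>80); v,u=np.nonzero(r); print("scene red",len(u),onz("scene",[u.mean(),v.mean()],.042)[0])
bx=np.zeros(H.shape,bool); bx[235:275,329:373]=1
r=bx&(H>45)&(H<80)&(S>120)&(V>50); v,u=np.nonzero(r); print("scene btn",len(u),onz("scene",[u.mean(),v.mean()],.046)[0])
E
```

```text
red 26 258.3 246.7 [0.4368 0.0078 0.042 ]
tab 14 237.2 207.6 [0.5304 0.0592 0.075 ]
disc [ 0.54079611 -0.01933448] 0.11216386684398393
ring [ 0.53995013 -0.01814963] 0.04964426960128301
button 0 nan nan [nan nan nan]
scope mask 223 317 146 252
(506, 484, 3)
scene red 19 [0.43455179 0.01019782 0.042     ]
scene btn 136 [0.50784514 0.26263297 0.046     ]<stdin>:7: RuntimeWarning: Mean of empty slice.
  ret = ret.dtype.type(ret / rcount)
```

View pics/c1.png

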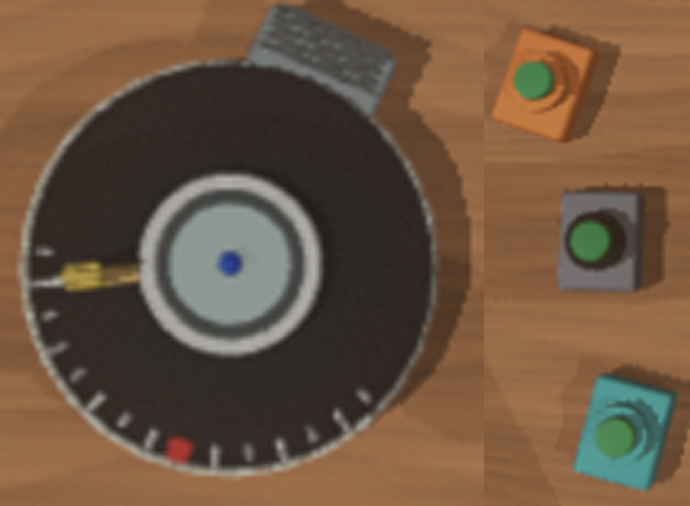

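Centre is at about (0.5405, -0.019). The lever is at world angle ~97° and the mark at ~165°, so the lever has to be pushed ~68° counter-clockwise on its lever_right side. The crop shows the grey pod with a black collar in the middle, at c1 (590,242). That is the one meant.

```bash
cat >> h.py <<'E'
from scipy.spatial.transform import Rotation as Ro
C=np.array([.5405,-.019])
def lever(th,off,z,r=.080):
    a=np.radians(th); u=np.array([np.cos(a),np.sin(a)]); t=np.array([-u[1],u[0]])
    return np.r_[C+r*u-off*t,z], a-np.pi/2
def rel(X,yaw,p0,r0):
    R=Ro.from_euler("xyz",r0); T=Ro.from_euler("xyz",[np.pi,0,yaw])
    return (R.inv().apply(np.array(X)-p0)*100).round(2).tolist(), (R.inv()*T).as_rotvec().round(3).tolist()
E
python3 - <<'E'
from h import *
s=bot.observe(); X,y=lever(97.4,.035,.15); print(X,y,rel(X,y,s["position"],s["tool_rot"]))
print("btn top",onz("top",[[158.4,216.5],[160.5,214]],.047))
E
```

```text
[0.56490484 0.06484154 0.15      ] 0.12915436464758057 ([53.69, -43.78, 8.13], [-0.0, 0.0, 0.321])
btn top [[0.50561481 0.25627434 0.047     ]
 [0.51190581 0.25121026 0.047     ]]
```

>>> {"op": "move_arm", "data": {"series": [[[53.7,-43.8,8.1],[0,0,0.321],0],[[53.7,-43.8,8.1],[0,0,0.321],0],[[53.7,-43.8,8.1],[0,0,0.321],0],[[53.7,-43.8,8.1],[0,0,0.321],0],[[53.7,-43.8,8.1],[0,0,0.321],0],[[53.7,-43.8,8.1],[0,0,0.321],0],[[53.7,-43.8,8.1],[0,0,0.321],0],[[53.7,-43.8,8.1],[0,0,0.321],0],[[53.7,-43.8,8.1],[0,0,0.321],0],[[53.7,-43.8,8.1],[0,0,0.321],0],[[53.7,-43.8,8.1],[0,0,0.321],0],[[53.7,-43.8,8.1],[0,0,0.321],0],[[53.7,-43.8,8.1],[0,0,0.321],0],[[53.7,-43.8,8.1],[0,0,0.321],0],[[53.7,-43.8,8.1],[0,0,0.321],0],[[53.7,-43.8,8.1],[0,0,0.321],0],[[53.7,-43.8,8.1],[0,0,0.321],0],[[53.7,-43.8,8.1],[0,0,0.321],0],[[53.7,-43.8,8.1],[0,0,0.321],0],[[53.7,-43.8,8.1],[0,0,0.321],0]]}}

```text
clock: 2.72
position: [0.5647, 0.0646, 0.1502]
tool_rot: [3.141, 0.0, 0.129]
force: [-0.6, -0.6, -0.7]
grip_width: 0.0
finger_force: 0.0
```

>>> {"op": "move_arm", "data": {"series": [[[0,0,3],[0,0,0],0],[[0,0,6],[0,0,0],0],[[0,0,8],[0,0,0],0],[[0,0,8.8],[0,0,0],0],[[0,0,8.8],[0,0,0],0],[[0,0,8.8],[0,0,0],0],[[0,0,8.8],[0,0,0],0]]}}

```text
clock: 3.3
position: [0.5657, 0.0648, 0.0637]
tool_rot: [-3.142, -0.002, 0.128]
force: [1.3, -0.4, 0.5]
grip_width: -0.0002
finger_force: 0.0
```

```bash
python3 - <<'E'
from h import *
im,_=bot.grab_frame("scene"); a=im[120:260,190:320,::-1]
cv2.imwrite("pics/s1.png",cv2.resize(a,None,fx=4.2,fy=4.2,interpolation=cv2.INTER_CUBIC))
s=bot.observe(); print(s["position"],s["force"])
for off,th in [(.025,97.4),(.017,97.4)]+[(.017,t) for t in range(103,170,6)]+[(.017,165)]:
    X,y=lever(th,off,.062); print(th,off,rel(X,y,s["position"],s["tool_rot"]))
E
```

```text
[0.56570194 0.06487692 0.06378789] [-0.29326516  0.30500814  0.50479344]
97.4 0.025 ([-1.08, -0.01, 0.18], [-0.0, -0.002, -0.001])
97.4 0.017 ([-1.88, -0.01, 0.17], [-0.0, -0.002, -0.001])
103 0.017 ([-2.67, -0.13, 0.17], [0.0, -0.002, -0.099])
109 0.017 ([-3.52, -0.18, 0.17], [0.0, -0.002, -0.203])
115 0.017 ([-4.38, -0.14, 0.17], [0.0, -0.002, -0.308])
121 0.017 ([-5.22, -0.01, 0.17], [0.0, -0.002, -0.413])
127 0.017 ([-6.05, 0.2, 0.17], [0.0, -0.002, -0.518])
133 0.017 ([-6.85, 0.51, 0.16], [0.001, -0.002, -0.622])
139 0.017 ([-7.62, 0.89, 0.16], [0.001, -0.002, -0.727])
145 0.017 ([-8.34, 1.35, 0.16], [0.001, -0.002, -0.832])
151 0.017 ([-9.01, 1.89, 0.16], [0.001, -0.002, -0.936])
157 0.017 ([-9.62, 2.49, 0.16], [0.001, -0.002, -1.041])
163 0.017 ([-10.16, 3.15, 0.16], [0.001, -0.002, -1.146])
169 0.017 ([-10.63, 3.86, 0.16], [0.001, -0.002, -1.251])
165 0.017 ([-10.33, 3.38, 0.16], [0.001, -0.002, -1.181])
```

View pics/s1.png

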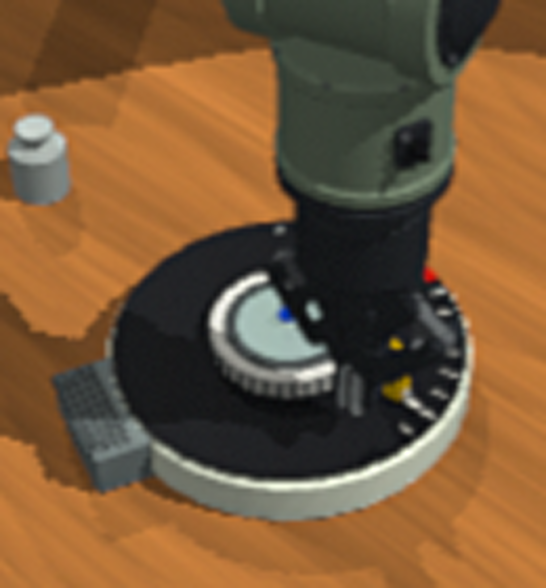

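The tab, crop (400,365), is just beyond the shut fingertips at (345,390), clear on its lever_right side. I'll push along the arc, stopping short of the mark.

>>> {"op": "move_arm", "data": {"series": [[[-0.6,0,0],[0,0,0],0],[[-1.2,0,0],[0,0,0],0],[[-1.8,0,0],[0,0,0],0],[[-2.2,-0.07,0],[0,0,-0.05],0],[[-2.6,-0.13,0],[0,0,-0.1],0],[[-3.0,-0.16,0],[0,0,-0.15],0],[[-3.45,-0.18,0],[0,0,-0.2],0],[[-3.9,-0.17,0],[0,0,-0.255],0],[[-4.3,-0.14,0],[0,0,-0.31],0],[[-4.7,-0.08,0],[0,0,-0.36],0],[[-5.15,0,0],[0,0,-0.41],0]]}}

```text
clock: 4.27
position: [0.5135, 0.0585, 0.0627]
tool_rot: [3.141, -0.001, 0.542]
force: [1.7, -0.5, 0.3]
grip_width: -0.0
finger_force: 0.8
```

```bash
python3 - <<'E'
from h import *
n="scene"; im,_=bot.grab_frame(n); a=im[120:260,190:320,::-1]
im2,_=bot.grab_frame("top"); b=im2[140:260,215:325,::-1]
a=cv2.resize(a,(400,430),interpolation=2); b=cv2.resize(b,(394,430),interpolation=2)
cv2.imwrite("pics/s2.png",np.hstack([a,b]))
s=bot.observe(); print(s["clock"],s["position"],s["tool_rot"],s["force"],s["moment"])
E
```

```text
4.3667 [0.5130314  0.05818472 0.06259185] [-3.14158187e+00  9.59031618e-05  5.39878320e-01] [-0.04006619 -0.19113843 -0.17576375] [-0.0372913  -0.00673273 -0.00995218]
```

View pics/s2.png

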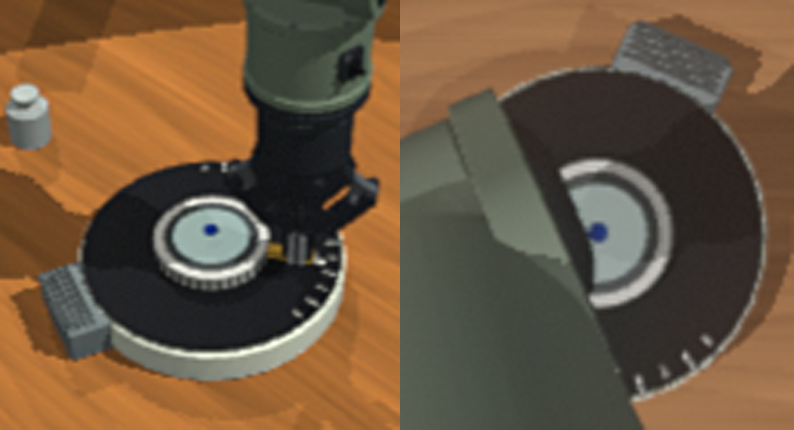

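The brass arm and pointer are moving with the fingers, and the drum hasn't shifted. Continue to about 155°.

>>> {"op": "move_arm", "data": {"series": [[[-0.37,-0.07,0],[0,0,-0.045],0],[[-0.73,-0.12,0],[0,0,-0.09],0],[[-1.1,-0.16,0],[0,0,-0.135],0],[[-1.46,-0.175,0],[0,0,-0.18],0],[[-1.83,-0.175,0],[0,0,-0.225],0],[[-2.2,-0.164,0],[0,0,-0.27],0],[[-2.56,-0.13,0],[0,0,-0.315],0],[[-2.93,-0.086,0],[0,0,-0.36],0],[[-3.29,-0.02,0],[0,0,-0.405],0],[[-3.65,0.057,0],[0,0,-0.45],0],[[-4.0,0.155,0],[0,0,-0.495],0],[[-4.35,0.266,0],[0,0,-0.54],0],[[-4.55,0.34,0],[0,0,-0.565],0],[[-4.74,0.41,0],[0,0,-0.59],0],[[-4.74,0.41,0],[0,0,-0.59],0]]}}

```text
clock: 5.62
position: [0.4751, 0.0304, 0.0624]
tool_rot: [-3.142, 0.0, 1.129]
force: [0.1, -0.5, -0.1]
grip_width: -0.0002
finger_force: 0.0
```

```bash
python3 - <<'E'
from h import *
n="scene"; im,_=bot.grab_frame(n); s=bot.observe()
a=im[160:250,195:310,::-1]
cv2.imwrite("pics/s3.png",cv2.resize(a,None,fx=6,fy=6,interpolation=2))
print(s["clock"],s["position"],s["tool_rot"],s["force"])
p,y=s["position"],s["tool_rot"][2]
for th in range(150,160): 
    X,yy=lever(th,.017,.062); print(th,(X-p)[:2].round(4),round(yy-y,3))
E
```

```text
5.6667 [0.47508347 0.03045791 0.06233053] [-3.14140924e+00  2.18086391e-04  1.12747704e+00] [ 0.06574654  0.22077445 -0.3160242 ]
150 [0.0046 0.0053] -0.08
151 [0.0037 0.0042] -0.063
152 [0.0028 0.0031] -0.045
153 [0.0019 0.002 ] -0.028
154 [0.001  0.0009] -0.01
155 [ 0.0001 -0.0002] 0.007
156 [-0.0008 -0.0014] 0.024
157 [-0.0016 -0.0026] 0.042
158 [-0.0024 -0.0037] 0.059
159 [-0.0032 -0.0049] 0.077
```

View pics/s3.png

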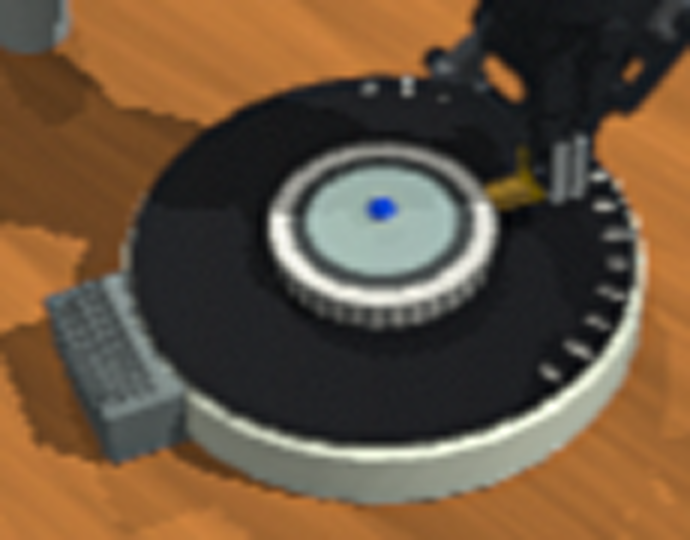

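>>> {"op": "move_arm", "data": {"series": [[[-0.24,-0.045,0],[0,0,-0.03],0],[[-0.48,-0.09,0],[0,0,-0.06],0],[[-0.72,-0.12,0],[0,0,-0.09],0],[[-0.93,-0.145,0],[0,0,-0.115],0],[[-1.05,-0.155,0],[0,0,-0.13],0],[[-1.13,-0.16,0],[0,0,-0.14],0],[[-1.13,-0.16,0],[0,0,-0.14],0],[[-1.13,-0.16,0],[0,0,-0.14],0],[[-0.6,-0.23,0],[0,0,-0.14],0],[[0.3,-0.36,0],[0,0,-0.14],0],[[1.34,-0.51,0],[0,0,-0.14],0],[[1.34,-0.51,0],[0,0,-0.14],0],[[1.34,-0.51,-2],[0,0,-0.14],0],[[1.34,-0.51,-6],[0,0,-0.14],0],[[1.34,-0.51,-10],[0,0,-0.14],0],[[1.34,-0.51,-10],[0,0,-0.14],0]]}}

```text
clock: 7.0
position: [0.4788, 0.046, 0.1681]
tool_rot: [3.135, -0.003, 1.269]
force: [0.9, 0.6, 1.9]
grip_width: -0.0002
finger_force: 0.0
```

```bash
python3 - <<'E'
from h import *
s=bot.observe(); print(s["position"],s["tool_rot"]); 
print("to button hover",rel([.507,.259,.12],s["tool_rot"][2],s["position"],s["tool_rot"]))
E
```

```text
[0.47884628 0.04601342 0.16810925] [ 3.13479014e+00 -2.99083597e-03  1.26932909e+00]
to button hover ([21.16, -3.67, 4.85], [0.007, -0.003, -0.0])
```

>>> {"op": "move_arm", "data": {"series": [[[4,-0.7,0.5],[0,0,0],0],[[8,-1.4,0.5],[0,0,0],0],[[12,-2.1,0.5],[0,0,0],0],[[16,-2.8,0.5],[0,0,0],0],[[21.2,-3.7,0.5],[0,0,0],0],[[21.2,-3.7,0.5],[0,0,0],0],[[21.2,-3.7,0.5],[0,0,0],0],[[21.2,-3.7,0.5],[0,0,0],0]]}}

```text
clock: 7.67
position: [0.5036, 0.259, 0.1569]
tool_rot: [-3.141, 0.0, 1.27]
force: [0.9, -0.8, -0.6]
grip_width: -0.0001
finger_force: 0.0
```

```bash
cat > look.py <<'E'
from h import *
im,_=bot.grab_frame("top"); im2,_=bot.grab_frame("scene"); s=bot.observe(); print(s["clock"],s["position"],s["force"])
import sys
for n,i,b in(("top",im,(150,260,220,325)),("scene",im2,(160,250,195,310))):
    H,S,V=cv2.cvtColor(i,cv2.COLOR_RGB2HSV).astype(int).transpose(2,0,1)
    k=np.zeros(H.shape,bool); k[b[0]:b[1],b[2]:b[3]]=1
    for lab,m,z in(("red",((H<6)|(H>174))&(S>150)&(V>80),.042),("yel",(H>18)&(H<32)&(S>150)&(V>90),.07)):
        v,u=np.nonzero(m&k)
        if len(u):
            X=onz(n,[u.mean(),v.mean()],z)[0]; print(n,lab,len(u),X.round(4),np.degrees(np.arctan2(*(X[:2]-C)[::-1])).round(1))
a=cv2.resize(im[195:260,225:295,::-1],(400,370),interpolation=2); b=cv2.resize(im2[165:235,245:311,::-1],(370,370),interpolation=2)
cv2.imwrite("pics/%s.png"%sys.argv[1],np.hstack([a,b]))
E
python3 look.py L1
```

```text
7.7667 [0.50404974 0.25732327 0.15714247] [ 0.30444427  0.11574168 -0.22883066]
top red 23 [0.4368 0.0081 0.042 ] 165.3
scene red 17 [0.4342 0.0107 0.042 ] 164.4
scene yel 132 [0.4695 0.0092 0.07  ] 158.3
```

View pics/L1.png

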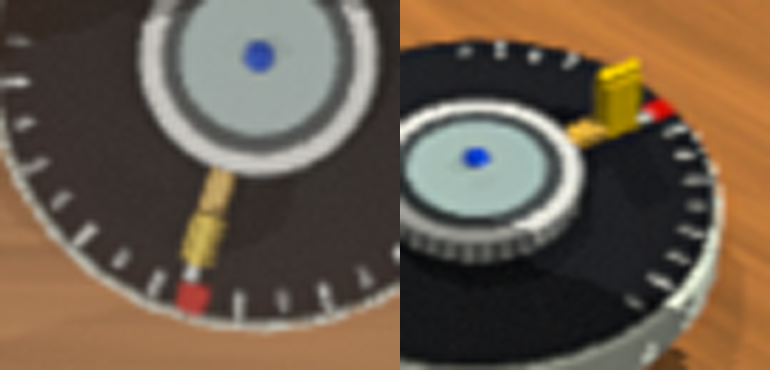

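L1 shows the pointer (192,273) reaching the red mark (193,298), perhaps ~2° short of its middle. I'll measure it more finely.

```bash
python3 - <<'E'
from h import *
for n in("top","scene"):
    im=np.mean([bot.grab_frame(n)[0].astype(float) for _ in range(2)],0).astype(np.float32)
    # polar unwrap on plane z=.042
    th=np.radians(np.arange(140,190,.25)); r=np.arange(.088,.116,.001)
    T,Rr=np.meshgrid(th,r)
    X=np.c_[(C[0]+Rr*np.cos(T)).ravel(),(C[1]+Rr*np.sin(T)).ravel(),np.full(T.size,.042)]
    p=proj(n,X).astype(np.float32).reshape(*T.shape,2)
    W=cv2.remap(im,p[...,0],p[...,1],1)
    red=np.clip(W[...,0]-W[...,1:].max(-1),0,None)[16:24].mean(0); red[red<.3*red.max()]=0
    for a,b in((2,5),(4,7),(6,9)):
        wh=W.min(-1)[a:b].mean(0); wh=np.clip(wh-np.median(wh)-25,0,None)
        D=np.degrees(th); k=(D>155)&(D<172)
        print(n,"red",(red*D).sum()/red.sum(),"pointer",a,(wh*D*k).sum()/(wh*k).sum(),(wh*k).max())
E
```

```text
top red 165.39979652792698 pointer 2 163.12832167713748 20.793537
top red 165.39979652792698 pointer 4 163.35339706397815 39.57788
top red 165.39979652792698 pointer 6 163.53527515887868 75.566895
scene red 164.27923229303204 pointer 2 nan 0.0
scene red 164.27923229303204 pointer 4 nan 0.0
scene red 164.27923229303204 pointer 6 nan 0.0<stdin>:14: RuntimeWarning: invalid value encountered in scalar divide
```

It's about 2° short of the middle, inside the ±3.4° but close to the edge. I'll go back and nudge it.

```bash
python3 - <<'E'
from h import *
s=bot.observe(); print(s["position"],s["tool_rot"])
p=np.array(s["position"]);r=s["tool_rot"]
for th,off,z in((163,.042,.157),(163,.042,.062),(163,.022,.062),(163,.017,.062),(164,.017,.062),(165.1,.017,.062)):
    X,y=lever(th,off,z); print(th,off,z,rel(X,y,p,r))
E
```

```text
[0.5043167  0.25739424 0.15741719] [3.14137000e+00 2.11321826e-04 1.26746866e+00]
163 0.042 0.157 ([-21.15, 3.68, 0.05], [0.0, 0.0, -0.007])
163 0.042 0.062 ([-21.15, 3.68, 9.55], [0.0, 0.0, -0.007])
163 0.022 0.062 ([-23.15, 3.69, 9.55], [0.0, 0.0, -0.007])
163 0.017 0.062 ([-23.65, 3.7, 9.55], [0.0, 0.0, -0.007])
164 0.017 0.062 ([-23.79, 3.67, 9.55], [0.0, 0.0, -0.024])
165.1 0.017 0.062 ([-23.94, 3.64, 9.55], [0.0, 0.0, -0.043])
```

>>> {"op": "move_arm", "data": {"series": [[[-4,0.7,0],[0,0,0],0],[[-8,1.4,0],[0,0,0],0],[[-12,2.1,0],[0,0,0],0],[[-16,2.8,0],[0,0,0],0],[[-19.5,3.4,0],[0,0,0],0],[[-21.1,3.7,0],[0,0,0],0],[[-21.1,3.7,0],[0,0,0],0],[[-21.1,3.7,0],[0,0,0],0],[[-21.1,3.7,3.5],[0,0,0],0],[[-21.1,3.7,7],[0,0,0],0],[[-21.1,3.7,9.5],[0,0,0],0],[[-21.1,3.7,9.5],[0,0,0],0],[[-21.1,3.7,9.5],[0,0,0],0],[[-22,3.7,9.5],[0,0,0],0],[[-22.8,3.7,9.5],[0,0,0],0],[[-23,3.7,9.5],[0,0,-0.01],0],[[-23,3.7,9.5],[0,0,-0.01],0],[[-23,3.7,9.5],[0,0,-0.01],0]]}}

```text
clock: 9.47
position: [0.4714, 0.0273, 0.063]
tool_rot: [3.14, -0.0, 1.278]
force: [-0.1, 0.7, 0.1]
grip_width: 0.0002
finger_force: 0.0
```

```bash
python3 - <<'E'
from h import *
s=bot.observe(); print(s["position"],s["tool_rot"])
p=np.array(s["position"]);r=s["tool_rot"]
for th,off,z in((163,.017,.062),(164,.017,.062),(165.1,.017,.062),(165.1,.042,.062)):
    X,y=lever(th,off,z); print(th,off,z,rel(X,y,p,r))
E
```

```text
[0.47143642 0.02734862 0.0630326 ] [ 3.14034594e+00 -4.46303968e-04  1.27795599e+00]
163 0.017 0.062 ([-0.71, -0.04, 0.1], [0.001, -0.0, 0.004])
164 0.017 0.062 ([-0.85, -0.07, 0.1], [0.001, -0.0, -0.014])
165.1 0.017 0.062 ([-1.01, -0.1, 0.1], [0.001, -0.0, -0.033])
165.1 0.042 0.062 ([1.49, -0.18, 0.1], [0.001, -0.0, -0.033])
```

>>> {"op": "move_arm", "data": {"series": [[[-0.3,-0.03,0],[0,0,0],0],[[-0.55,-0.04,0],[0,0,-0.01],0],[[-0.75,-0.06,0],[0,0,-0.02],0],[[-0.9,-0.08,0],[0,0,-0.03],0],[[-1.0,-0.1,0],[0,0,-0.033],0],[[-1.0,-0.1,0],[0,0,-0.033],0],[[-1.0,-0.1,0],[0,0,-0.033],0],[[-1.0,-0.1,0],[0,0,-0.033],0]]}}

```text
clock: 10.13
position: [0.4671, 0.0184, 0.0623]
tool_rot: [-3.141, 0.0, 1.312]
force: [-0.6, -0.3, 0.0]
grip_width: -0.0001
finger_force: 0.0
```

```bash
python3 - <<'E'
from h import *
s=bot.observe(); print(s["position"],s["tool_rot"],s["force"])
X,y=lever(165.1,.017,.062); print(rel(X,y,np.array(s["position"]),s["tool_rot"]))
E
```

```text
[0.46708113 0.01842357 0.06226015] [-3.14139993e+00  1.33282196e-04  1.31168840e+00] [-0.59738746 -0.3063354   0.00116468]
([-0.03, 0.06, 0.03], [-0.0, 0.0, 0.001])
```

Good. Now retreat, raise and go back to hover over the pod, then check.

>>> {"op": "move_arm", "data": {"series": [[[0.6,0,0],[0,0,0],0],[[1.5,0,0],[0,0,0],0],[[2.5,0,0],[0,0,0],0],[[2.5,0,0],[0,0,0],0],[[2.5,0,-3],[0,0,0],0],[[2.5,0,-6.5],[0,0,0],0],[[2.5,0,-9.5],[0,0,0],0],[[6,-0.7,-9.5],[0,0,0],0],[[10,-1.4,-9.5],[0,0,0],0],[[14,-2.1,-9.5],[0,0,0],0],[[18,-2.7,-9.5],[0,0,0],0],[[22,-2.9,-9.5],[0,0,0],0],[[24,-2.9,-9.5],[0,0,0],0],[[24,-2.9,-9.5],[0,0,0],0],[[24,-2.9,-9.5],[0,0,0],0]]}}

```text
clock: 11.38
position: [0.5, 0.2592, 0.1569]
tool_rot: [-3.141, 0.0, 1.314]
force: [1.3, -0.3, 0.9]
grip_width: 0.0002
finger_force: 0.0
```

```bash
python3 look.py L2; python3 - <<'E'
from h import *
n="top"; im=np.mean([bot.grab_frame(n)[0].astype(float) for _ in range(2)],0).astype(np.float32)
D=np.arange(140,190,.25); T,Rr=np.meshgrid(np.radians(D),np.arange(.088,.116,.001))
X=np.c_[(C[0]+Rr*np.cos(T)).ravel(),(C[1]+Rr*np.sin(T)).ravel(),np.full(T.size,.042)]
p=proj(n,X).astype(np.float32).reshape(*T.shape,2); W=cv2.remap(im,p[...,0],p[...,1],1)
red=np.clip(W[...,0]-W[...,1:].max(-1),0,None)[16:24].mean(0); red[red<.3*red.max()]=0
wh=W.min(-1)[4:9].mean(0); wh=np.clip(wh-np.median(wh)-25,0,None); k=(D>155)&(D<172)
print("red",(red*D).sum()/red.sum(),"ptr",(wh*D*k).sum()/(wh*k).sum())
# button in scene and top
for n,b,h in(("scene",(235,275,329,373),0),("top",(200,235,142,180),0)):
    i=bot.grab_frame(n)[0]; H,S,V=cv2.cvtColor(i,cv2.COLOR_RGB2HSV).astype(int).transpose(2,0,1)
    m=np.zeros(H.shape,bool); m[b[0]:b[1],b[2]:b[3]]=1; m&=(H>40)&(H<90)&(S>80)
    v,u=np.nonzero(m)
    if len(u): print(n,len(u),u.min(),u.max(),v.min(),v.max(),onz(n,[u.mean(),v.mean()],.046)[0])
i=cv2.imread("pics/top0.png"); H,S,V=cv2.cvtColor(i,cv2.COLOR_BGR2HSV).astype(int).transpose(2,0,1)
m=np.zeros(H.shape,bool); m[203:231,145:178]=1; m&=(H>45)&(H<90)&(S>90); v,u=np.nonzero(m); print("top0",len(u),onz("top",[u.mean(),v.mean()],.046)[0])
s=bot.observe(); print(s["position"],s["tool_rot"])
E
```

```text
11.4833 [0.50040212 0.2569909  0.15706094] [ 0.89045343 -1.24551188  0.86291005]
top red 22 [0.4364 0.0081 0.042 ] 165.4
scene red 16 [0.4339 0.0111 0.042 ] 164.3
scene yel 123 [0.4691 0.0071 0.07  ] 159.9
red 165.39732849442072 ptr 165.78180474257314
scene 157 344 358 243 255 [0.508656   0.26189558 0.046     ]
top 140 152 164 209 222 [0.50729484 0.25744616 0.046     ]
top0 131 [0.50747262 0.25767066 0.046     ]
[0.50079213 0.25689278 0.15741716] [3.14133965e+00 2.79408059e-04 1.31051567e+00]
```

View pics/L2.png

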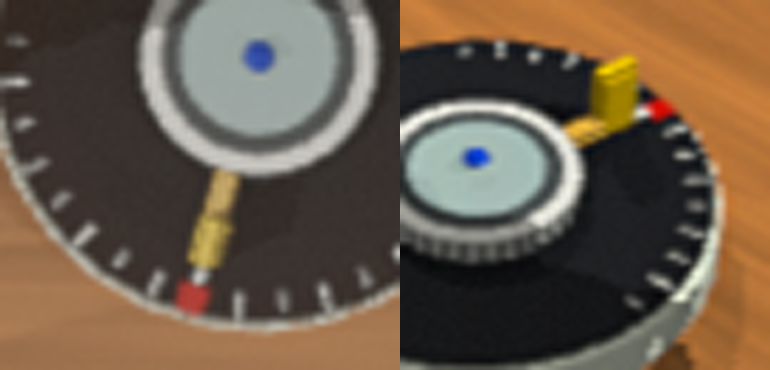

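L2 shows the pointer at (201,275), centred on the red mark (0.4° off). Now the grey pod's button, at (0.5077, 0.259).

>>> {"op": "move_arm", "data": {"series": [[[0.37,0.63,0],[0,0,0],0],[[0.37,0.63,3.5],[0,0,0],0],[[0.37,0.63,7],[0,0,0],0],[[0.37,0.63,9.5],[0,0,0],0],[[0.37,0.63,10.3],[0,0,0],0],[[0.37,0.63,10.3],[0,0,0],0],[[0.37,0.63,10.3],[0,0,0],0]]}}

```text
clock: 12.27
position: [0.5082, 0.2601, 0.0551]
tool_rot: [3.141, -0.0, 1.312]
force: [0.1, -0.2, 0.3]
grip_width: 0.0001
finger_force: 0.0
```

>>> {"op": "move_arm", "data": {"series": [[[0,0,0.3],[0,0,0],0],[[0,0,0.6],[0,0,0],0],[[0,0,0.9],[0,0,0],0],[[0,0,1.1],[0,0,0],0],[[0,0,1.1],[0,0,0],0],[[0,0,1.1],[0,0,0],0],[[0,0,1.1],[0,0,0],0]]}}

```text
clock: 12.85
position: [0.508, 0.26, 0.0436]
tool_rot: [3.141, -0.0, 1.312]
force: [1.5, -0.2, 3.4]
grip_width: -0.0001
finger_force: 1.7
```

>>> {"op": "move_arm", "data": {"series": [[[0,0,0.15],[0,0,0],0],[[0,0,0.3],[0,0,0],0],[[0,0,0.4],[0,0,0],0],[[0,0,0.45],[0,0,0],0],[[0,0,0.45],[0,0,0],0],[[0,0,0.45],[0,0,0],0],[[0,0,0.45],[0,0,0],0]]}}

```text
clock: 13.43
position: [0.5082, 0.26, 0.0405]
tool_rot: [3.14, -0.001, 1.312]
force: [-5.5, -4.9, 39.2]
grip_width: 0.0002
finger_force: 19.4
```

The button bottomed out at 39 N. Release it.

>>> {"op": "move_arm", "data": {"series": [[[0,0,-0.8],[0,0,0],0],[[0,0,-2.5],[0,0,0],0],[[0,0,-6],[0,0,0],0],[[0,0,-10],[0,0,0],0],[[0,0,-12],[0,0,0],0],[[0,0,-12],[0,0,0],0],[[0,0,-12],[0,0,0],0],[[0,0,-12],[0,0,0],0]]}}

```text
clock: 14.1
position: [0.5071, 0.2593, 0.1579]
tool_rot: [-3.141, 0.001, 1.312]
force: [0.4, -0.5, 0.4]
grip_width: -0.0001
finger_force: 0.0
```

```bash
python3 look.py L3; python3 - <<'E'
import cv2,numpy as np
a,b=[cv2.imread(f"pics/L{i}.png").astype(int) for i in(2,3)]; print("changed vs L2:",(np.abs(a-b).max(-1)>60).mean())
E
```

```text
14.2 [0.50696996 0.25944821 0.15752017] [-0.49375685 -0.15027191  0.47228603]
top red 22 [0.4364 0.0081 0.042 ] 165.4
scene red 16 [0.4339 0.0111 0.042 ] 164.3
scene yel 124 [0.4692 0.0071 0.07  ] 159.9
changed vs L2: 0.002270972270972271
```

View pics/L3.png

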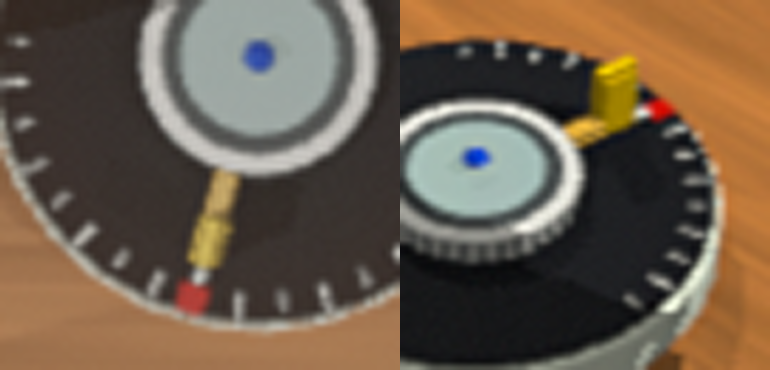

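L3 shows the pointer (201,275) still on the red mark (193,298) and the drum unmoved. The robot is clear, so I'm handing in.

```bash
python3 -c "
from workcell import bot
print(bot.job_done())"
```

```text
the job is handed in; nothing more can be done
None
```

The pointer stands on the red mark (about 0.4° from its middle), then the grey pod's green button was pressed fully down and released; the job was handed in at about 14 s with the robot clear, and the polariscope had not visibly moved.

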